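# Put away the pile of stock at the dispensary counter

### The job

Take apart the pile of stock on the pharmacy counter, one article at a time from the top down, and set each upright and flat on the floor of the dark grey tray made for its shape and size, about in the middle: the dropper bottle in the small round cup, then the tub in the round dish, then the small carton in the small rectangular tray, and last the large carton in the large rectangular tray, the cartons lengthwise. Leave the glass measuring beaker standing where it is, and finish with everything let go and at rest.

Things in the scene. Friction and masses are not known exactly. Their poses are not given: they have to be found in the camera images.
- dropper_bottle: White plastic dropper bottle standing on top of the pile: round body 28 mm in diameter and 40 mm high, above it a neck and cap 19 mm in diameter, 62 mm high in all. About 40 g. Origin: centre of its underside; z up along its axis.
- tub: Low round white ointment tub with a flat lid, 48 mm in diameter, 30 mm high, about 70 g; second from the top of the pile, on the small carton and under the dropper bottle. Origin: centre of its underside; z up.
- small_carton: Small white closed carton with a blue printed band near one end, 50 mm (its x) by 90 mm (its y, the long side) by 30 mm high, about 90 g; third from the top, on the large carton and under the tub. Origin: centre of its underside; z up. Either way round is right.
- large_carton: Large white closed carton with a blue printed band near one end, 62 mm (its x) by 140 mm (its y, the long side) by 34 mm high, about 180 g; the bottom of the pile, lying on the counter. Origin: centre of its underside; z up. Either way round is right.
- bottle_cup: Small round dark grey cup for the dropper bottle, fixed to the counter: 44 mm inside diameter, 52 mm outside, rim 13 mm above the counter, inner floor 3 mm above the counter. Origin: centre of its underside, at counter height; z up.
- round_dish: Shallow round dark grey dish for the tub, fixed to the counter: 66 mm inside diameter, 74 mm outside, rim 8 mm above the counter, inner floor 3 mm above the counter. Origin: centre of its underside, at counter height; z up.
- small_tray: Small shallow rectangular dark grey tray for the small carton, fixed to the counter: inside 66 mm (its x) by 108 mm (its y), walls 4 mm thick, rim 8 mm and inner floor 3 mm above the counter. Origin: centre of its underside, at counter height; z up.
- large_tray: Large shallow rectangular dark grey tray for the large carton, fixed to the counter: inside 78 mm (its x) by 158 mm (its y), walls 4 mm thick, rim 8 mm and inner floor 3 mm above the counter. Origin: centre of its underside, at counter height; z up.
- measure: Clear glass measuring beaker standing loose on the counter, 54 mm across its rim, 85 mm high, about 160 g. Not to be moved. Origin: centre of its underside; z up.
Things that resemble listed ones, but are neither listed nor needed, are in the scene too. Leave any brown look-alike of the dropper_bottle alone.

How it is judged:
By the outcome, as a careful person would: the job done as asked, in the order asked, and still so for the second after the job is handed in, with the robot touching nothing.
It also fails if it takes over 128 s, if anything falls off the work surface, if the arm or the gripper's body presses on something with over 40 N, if the wrist force passes 120 N, or if a joint passes its speed limit or range.

### The arm

A 7-joint arm with a two-finger parallel gripper is mounted at the origin on the work surface. World frame = base frame: x ahead of the robot, y to its left, z up, the work surface at z = 0. Lengths are in m, angles in rad, forces in N, time in s.
With the tool pointing down it reaches from about 0.425 to 0.825 m from the base axis. Payload 3.6 kg.
Tool frame: the origin (TCP) lies midway between the tips of the shut fingers; the grasp point (between the pads) lies 19 mm behind it (pinch_z is the distance from the TCP to the grasp point, in m); z points along the fingers, y is the line along which they close (so a half turn about z gives the same grasp; the last joint's range is limited). The gripper opens to 85 mm and grips with 20 to 120 N. Pads are 22 mm wide; open, the fingers measure 114 mm over their backs; the gripper's body (76 mm by 85 mm) begins 54 mm behind the grasp point. The pads swing forward as they close: fully open they stand 13 mm farther back than shut.
Start: joints at [-1.173, 0.615, -0.013, 1.423, 0.008, 1.103, -0.04], TCP at [0.267, 0.592, 0.231] pointing down, gripper open.
Joint ranges: [-3.12, 3.12], [-0.3, 2.06], [-1.34, 1.32], [0.26, 2.42], [-1.36, 4.5], [0.01, 1.98], [-2.84, 2.84]. Speed limits (rad/s): [2.79, 2.79, 3.14, 3.14, 3.14, 3.14, 3.14].

### API

Orientations are given as a unit quaternion [x, y, z, w].
In Python, from cell import state, capture, job_done, pinch_z gives the robot as it stands. The module is installed in compiled form; this text tells all that it offers.
- The arm moves only by the tool carry_out, never from a script. Its argument "increments" is text: rows parted by semicolons, each of 5 numbers parted by spaces: the finger opening in mm, from 0 to 85.4, then the shift along the tool's x, y, z as a fraction of full scale, then the turn about the tool's z as a fraction of full scale. In form: fingers tx ty tz yaw; .... A call has 1 to 10 rows; each row is the pose to reach, as a shift and turn from the pose commanded when the call began, along the tool's axes at that moment, turning the shorter way round; what a row does not reach only later rows make up. Full scale, the value 1, is 120 mm for a shift and 180 degrees for a turn. A row lasts 1/10 s, in which the tool goes at most 50 mm and 8.59 degrees, less where a joint would pass 70% of its speed; a pose out of reach is approached as far as the arm can. A call with a number of a shift or a turn outside -1 to 1 is refused whole. A call with a gripper value outside its range is refused whole. The fingers move at their own pace and stop on an object; "force" is the grip in N (left out, the last holds). Time passes only in rows, so rows that repeat a pose let the fingers close. It gives the time, the measured TCP pose, the force, the opening and the grip force at its end, in the units of the state.
- state(): the state, without advancing time (a new reading comes with each control period).
- capture(name): name is "scene" or "top" or "wrist"; returns a dict with "color" (480x640x3 uint8, blue, green, red), "fx", "fy", "cx", "cy" (pixels), "dist" ([k1, k2, p1, p2, k3] as OpenCV has them; the pictures are not rectified), "extrinsics" (4x4, takes a point from world to camera coordinates). Camera axes: x right, y down, z forward; pixel columns grow to the right and rows downward; lengths in m; the calibration is good to about 2 mm. A picture is of the moment at which its call begins. There is no depth.
- job_done(): hands the job in; it is judged then, once.
The state is a dict: "t": time; "joints": joint angles; "joint_velocities": joint speeds; "effort": joint torques, N m; "tcp_pos": TCP position; "ee_rot": TCP orientation; "force": force on the tool from outside, world axes, zero at the start; "ft_torque": the same for the moment, N m; "opening": finger opening in m; "grip_force": force on a finger pad.
Only numpy, scipy, OpenCV 4.12 (cv2) and the standard library are available. Lean on these libraries where they do the work, as an engineer would, in place of code of your own. Each camera call takes 0.05 s, during which the arm holds its last target. There are 200 camera calls.

## Working session

There is one attempt and no reset: what is moved stays moved. The work goes in short steps, Python scripts to look and compute and a tool call to move; the robot and the scene stay as the last step left them, time stands still between calls to the robot, and variables do not carry over. Pictures are saved under pics/ and viewed, at most 14 in all, crops included, and the job is handed in when it is done.

Besides the shell and the picture viewer there is one more tool, called after "Call:" as a command line: name --argument value ..., lists and objects as JSON in quotes. carry_out: Moves the arm, as the interface text tells. Shift numbers are shares of 120 mm and turn numbers shares of 180 degrees, none past 1 either way. Its arguments: {"type":"object","properties":{"increments":{"type":"string"},"force":{"type":"number"}},"required":["increments"]}

```bash
mkdir -p pics; python3 - <<'E'
from cell import *
import cv2,numpy as np
s=state();print(s['t'],s['tcp_pos'],s['ee_rot'],s['opening'],pinch_z)
for n in ('scene','top'):
    c=capture(n);cv2.imwrite(f'pics/{n}0.png',c['color'])
    print(n,c['fx'],c['fy'],c['cx'],c['cy'],c['dist'],np.round(c['extrinsics'],4).tolist())
E
```

```text
0.0 [0.26696054 0.59180183 0.23013837] [ 2.10260063e-01  9.77644636e-01 -1.26927967e-03 -2.47471911e-04] 0.08514819240233222 0.0187
scene 562.9941421053596 562.9941421053596 318.2697400663795 240.45482450851762 [0.04193294 0.         0.         0.         0.        ] [[-0.3797, 0.9249, 0.0213, 0.2145], [0.6143, 0.2693, -0.7417, -0.2619], [-0.6917, -0.2686, -0.6703, 1.4869], [0.0, 0.0, 0.0, 1.0]]
top 517.2137008412354 517.2137008412354 315.035548359722 236.65569185461183 [-0.10456675  0.          0.          0.          0.        ] [[-0.0065, -1.0, 0.0032, 0.0151], [-0.9803, 0.0058, -0.1974, 0.5501], [0.1973, -0.0044, -0.9803, 1.1176], [0.0, 0.0, 0.0, 1.0]]
```

View pics/scene0.png

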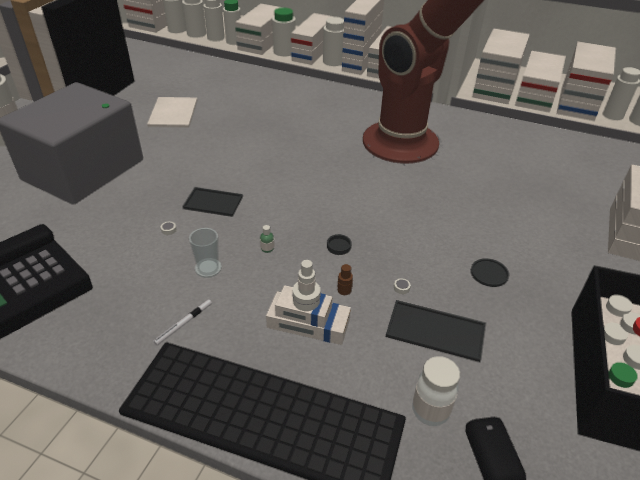

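View pics/top0.png

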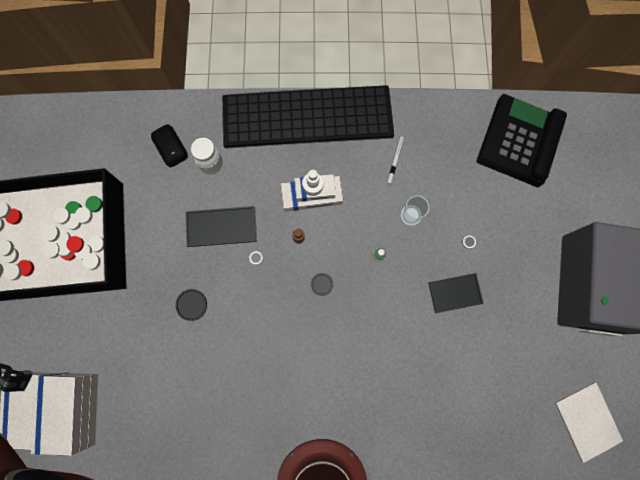

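The top view shows the pile at about (312,190) and the trays: large (221,226), dish (191,305), cup (321,284) and small (455,293). The beaker is at (413,210).

There are three bottle candidates in the scene view: the white one on the pile (307,278), a brown one on the counter (345,280) and a small green-labelled one (266,239). Only the white one on top of the pile fits. I'll confirm that with enlarged crops.

```bash
cat > h.py <<'E'
from cell import *
import cv2,numpy as np
def K(c): return np.array([[c['fx'],0,c['cx']],[0,c['fy'],c['cy']],[0,0,1]])
def w(c,uv,z):
    uv=np.array(uv,float).reshape(-1,1,2)
    n=cv2.undistortPoints(uv,K(c),np.array(c['dist'])).reshape(-1,2)
    E=np.array(c['extrinsics']);R,t=E[:3,:3],E[:3,3];o=-R.T@t
    d=np.c_[n,np.ones(len(n))]@R
    return o+d*((z-o[2])/d[:,2])[:,None]
def p(c,X):
    E=np.array(c['extrinsics'])
    return cv2.projectPoints(np.array(X,float).reshape(-1,1,3),cv2.Rodrigues(E[:3,:3])[0],E[:3,3],K(c),np.array(c['dist']))[0].reshape(-1,2)
def crop(c,u0,v0,wd,ht,s,f):
    cv2.imwrite(f,cv2.resize(c['color'][v0:v0+ht,u0:u0+wd],None,fx=s,fy=s,interpolation=cv2.INTER_CUBIC))
E
python3 - <<'E'
from h import *
t=capture('top');s=capture('scene')
a=cv2.resize(t['color'][160:220,270:355],None,fx=8,fy=8,interpolation=2)
b=cv2.resize(s['color'][250:350,260:360],None,fx=6,fy=6,interpolation=2)[:, :]
cv2.imwrite('pics/ct.png',a);cv2.imwrite('pics/cs.png',b)
g=cv2.cvtColor(t['color'],cv2.COLOR_BGR2GRAY)
for n,(u,v,r) in dict(large=(221,226,50),dish=(191,305,26),cup=(321,284,20),small=(455,293,38)).items():
    sub=g[v-r:v+r,u-r:u+r]
    m=(sub<78).astype('uint8')
    k,l,st,ce=cv2.connectedComponentsWithStats(m)
    i=l[r,r] or 1+np.argmax(st[1:,4])
    cs=cv2.findContours((l==i).astype('uint8'),0,1)[0];cnt=max(cs,key=cv2.contourArea).reshape(-1,2)+[u-r,v-r]
    P=w(t,cnt,0.008 if n!='cup' else 0.013)[:,:2]
    rc=cv2.minAreaRect((P*1000).astype('float32'))
    print(n,rc,st[i,4],np.median(sub),sub[0,0])
E
```

```text
large ((585.9082641601562, 235.58236694335938), (86.2105712890625, 164.43890380859375), 4.1486592292785645) 2423 127.0 124
dish ((401.2718811035156, 299.6878356933594), (71.8980484008789, 70.29106140136719), 1.679091453552246) 778 124.0 123
cup ((447.0606994628906, -2.764181137084961), (43.93465042114258, 46.33647155761719), 89.62430572509766) 69 125.0 131
small ((424.47576904296875, -314.84185791015625), (72.73182678222656, 117.404296875), 10.106231689453125) 1531 125.0 126
```

View pics/ct.png

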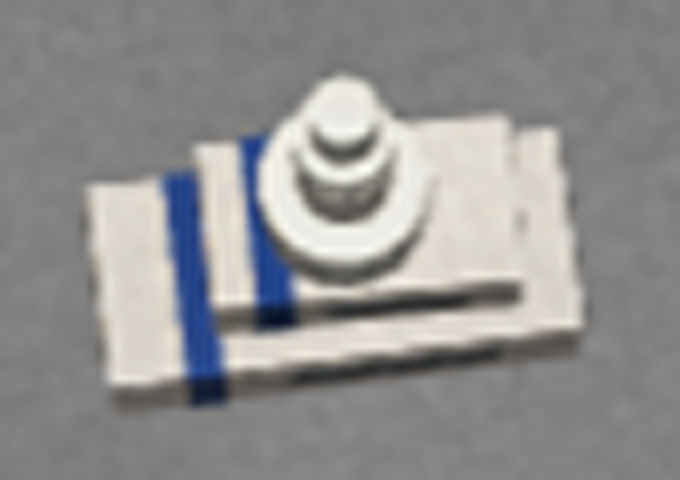

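View pics/cs.png

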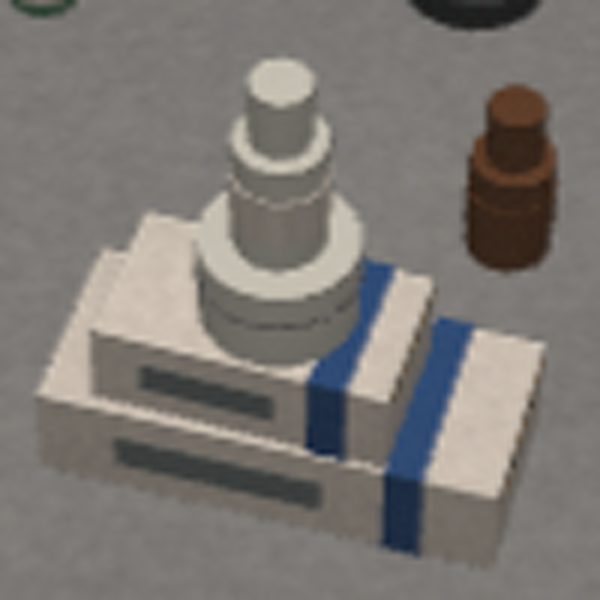

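```bash
python3 - <<'E'
from h import *
t=capture('top');s=capture('scene')
T=lambda L:[(270+(x+.5)/8-.5,160+(y+.5)/8-.5) for x,y in L]
S=lambda L:[(260+(x+.5)/6-.5,250+(y+.5)/6-.5) for x,y in L]
for n,L,z in (('large',[(88,185),(112,390),(583,330),(557,130)],.034),('small',[(195,145),(215,308),(522,285),(505,117)],.064)):
    P=w(t,T(L),z)*1000; print(n,P[:,:2].round(),cv2.minAreaRect(P[:,:2].astype('float32')),P.mean(0))
print('small scene',w(s,S([(150,213),(92,333),(390,403),(435,282)]),.064)*1000)
print('large scene',w(s,S([(38,397),(497,497),(545,345)]),.034)*1000)
print('bottle',w(t,T([(346,112)]),.156),w(s,S([(282,82)]),.156))
print('tub',w(t,T([(345,187)]),.094),w(s,S([(281,245)]),.094))
print('brown',w(t,[(298,232)],.06),w(s,[(345,268)],.06))
print('beaker base',w(t,[(411,216)],0),w(s,[(207.5,268)],0))
print('green',w(t,[(381,252)],.05))
# scene checks of trays
for n,u,z in (('cup',(339,244),.013),('dish',(490,272),.008),('large',(436,330),.008),('small',(213,201),.008)): print(n,w(s,[u],z))
# overlay of estimated trays
im=np.hstack([t['color'],s['color']])
def poly(c,im,P,off):
    q=(p(c,P)*3).round().astype(int); return q
big=[cv2.resize(c['color'],None,fx=3,fy=3,interpolation=2) for c in (t,s)]
a=np.linspace(0,2*np.pi,40)
def circ(x,y,r,z): return np.c_[x+r*np.cos(a),y+r*np.sin(a),a*0+z]
def rect(x,y,A,B,yaw,z):
    R=np.array([[np.cos(yaw),-np.sin(yaw)],[np.sin(yaw),np.cos(yaw)]])
    return np.c_[np.array([[A,B],[-A,B],[-A,-B],[A,-B]])/2@R.T+[x,y],np.full(4,z)]
sh=[circ(.447,-.0028,.026,.013),circ(.4013,.2997,.037,.008),rect(.5859,.2356,.086,.166,np.radians(4.1),.008),rect(.4245,-.3148,.074,.116,np.radians(10.1),.008)]
for c,b in zip((t,s),big):
    for q in sh: cv2.polylines(b,[(p(c,q)*3+1).round().astype(int).astype(np.int32)],True,(0,255,255),1)
o=np.zeros((600,800,3),np.uint8)
i=big[0]
o[:300,:300]=i[530:830,510:810][:300,:300]
o[:300,300:500]=i[750:1050,860:1060]
o[:300,500:800]=i[730:1030,1220:1520]
j=big[1]
o[300:,:360]=j[870:1170,1130:1490]
o[300:500,360:580]=j[630:830,900:1120]
o[300:520,580:800]=j[500:720,540:760]
o[500:,360:580]=j[770:870,1370:1590]
cv2.imwrite('pics/ov.png',o)
E
```

```text
large [[685.  92.]
 [622.  85.]
 [640. -53.]
 [701. -47.]] ((661.6281127929688, 19.081382751464844), (62.94953536987305, 139.6334686279297), 6.664873123168945) [661.92296621  19.21274358  34.        ]
small [[687.  59.]
 [638.  54.]
 [645. -34.]
 [695. -30.]] ((666.0379028320312, 12.444625854492188), (50.548648834228516, 89.7919692993164), 5.086275577545166) [666.43226625  12.18972226  64.        ]
small scene [[647.49357338 -32.52452235  64.        ]
 [696.8791189  -27.91835657  64.        ]
 [687.15950744  60.28030378  64.        ]
 [639.45475245  55.32201413  64.        ]]
large scene [[702.01674692 -43.92503339  34.        ]
 [683.45337659  92.67403435  34.        ]
 [624.09783887  85.81072372  34.        ]]
bottle [[0.66642702 0.01592599 0.156     ]] [[0.6672411  0.01788812 0.156     ]]
tub [[0.66497831 0.01627488 0.094     ]] [[0.6695048  0.01905488 0.094     ]]
brown [[0.56007851 0.05010917 0.06      ]] [[0.56001446 0.05030725 0.06      ]]
beaker base [[ 0.61049996 -0.2197108   0.        ]] [[ 0.61168232 -0.21918368  0.        ]]
green [[ 0.51475004 -0.13773583  0.05      ]]
cup [[4.53772103e-01 4.42272173e-04 1.30000000e-02]]
dish [[0.40526899 0.30221899 0.008     ]]
large [[0.59186716 0.23819419 0.008     ]]
small [[ 0.42837584 -0.31236085  0.008     ]]
```

View pics/ov.png

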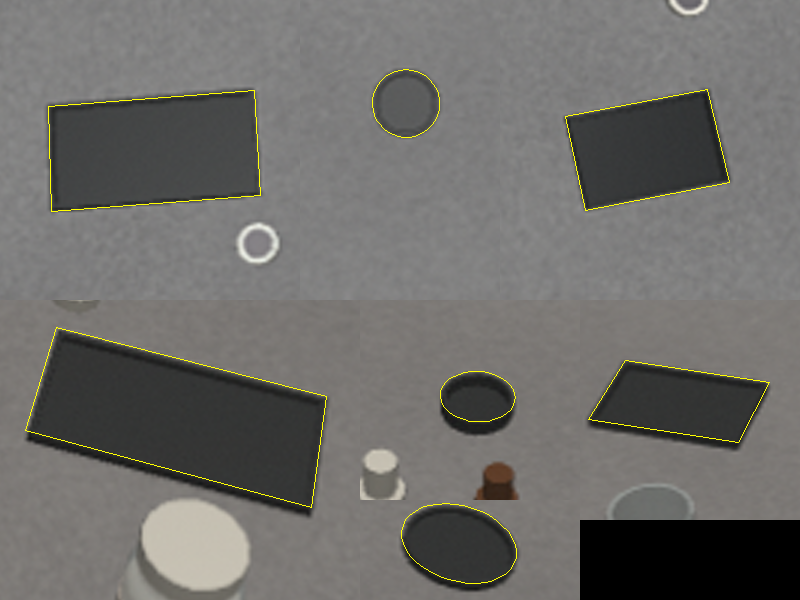

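The fits agree between the two cameras, and the overlay lines up with all four rims. The crops show the white dropper bottle on the tub, and the brown look-alike stands apart on the counter. Next I move towards the pile.

Call:
carry_out --increments "85 -1 -0.6 0 0;85 -1 -0.6 0 0;85 -1 -0.6 0 0;85 -1 -0.6 0 0" --force 30

```text
t: 0.7
tcp_pos: [0.3536, 0.4705, 0.2316]
ee_rot: [0.216, 0.976, -0.002, 0.003]
force: [-1.1, -0.1, 0.5]
opening: 0.0849
grip_force: 0.0
```

Call:
carry_out --increments "85 -1 -0.6 0 0;85 -1 -0.6 0 0;85 -1 -0.6 0 0;85 -1 -0.6 0 0"

```text
t: 1.1
tcp_pos: [0.4321, 0.3554, 0.2315]
ee_rot: [0.216, 0.976, -0.002, 0.002]
force: [0.7, 1.1, -0.0]
opening: 0.085
grip_force: 0.0
```

Call:
carry_out --increments "85 -1 -0.6 0 0;85 -1 -0.6 0 0;85 -1 -0.6 0 0;85 -1 -0.6 0 0"

```text
t: 1.5
tcp_pos: [0.5109, 0.2404, 0.2314]
ee_rot: [0.216, 0.976, -0.002, 0.002]
force: [-0.8, -0.3, 0.4]
opening: 0.0852
grip_force: 0.0
```

Call:
carry_out --increments "85 -1 -0.6 0 0.332;85 -1 -0.6 0 0.332;85 -1 -0.6 0 0.332;85 -1 -0.6 0 0.332;85 -1 -0.6 0 0.332;85 -1 -0.6 0 0.332;85 -1 -0.6 0 0.332;85 -1 -0.6 0 0.332"

```text
t: 2.3
tcp_pos: [0.586, 0.1345, 0.231]
ee_rot: [0.669, 0.744, -0.0, -0.0]
force: [-0.2, 0.3, -0.5]
opening: 0.0851
grip_force: 0.0
```

```bash
cat >> h.py <<'E'
from scipy.spatial.transform import Rotation as Ro
def go(x,y,z,yaw):
    "shift/turn fractions from the present pose to TCP x,y,z with tool y at yaw deg (mod 180)"
    s=state();R=Ro.from_quat(s['ee_rot']).as_matrix();d=R.T@(np.array([x,y,z])-s['tcp_pos'])/.12
    cur=np.degrees(np.arctan2(R[1,1],R[0,1]));t=-((yaw-cur+90)%180-90)/180
    print('t',round(s['t'],2),'tcp',s['tcp_pos'].round(4),'yaw',round(cur,2),'open',round(s['opening'],4),'F',np.round(s['force'],1),'d',d.round(3),'turn',t.round(4))
E
python3 -c "
from h import *
go(.667,.017,.23,6)"
```

```text
t 2.3 tcp [0.586  0.1345 0.231 ] yaw 6.09 open 0.0851 F [-0.2  0.3 -0.5] d [-1.046  0.567  0.008] turn 0.0005
```

Call:
carry_out --increments "85 -1 0.567 0 0;85 -1 0.567 0 0;85 -1 0.567 0 0;85 -1 0.567 0 0;85 -1 0.567 0 0;85 -1 0.567 0 0"

```text
t: 2.9
tcp_pos: [0.666, 0.023, 0.231]
ee_rot: [0.668, 0.744, 0.001, -0.001]
force: [-0.0, 1.4, -0.3]
opening: 0.0851
grip_force: 0.0
```

```bash
python3 -c "
from h import *
go(.667,.017,.1065,6)
c=capture('wrist');print(p(c,[[.667,.017,.156],[.667,.017,.094]]))
cv2.imwrite('pics/w1.png',c['color'])"
```

```text
t 2.9 tcp [0.666 0.023 0.231] yaw 6.2 open 0.0851 F [-0.   1.4 -0.3] d [-0.053  0.003  1.037] turn 0.0011
[[317.38813934 258.34366932]
 [317.34242859 229.87908946]]
```

View pics/w1.png

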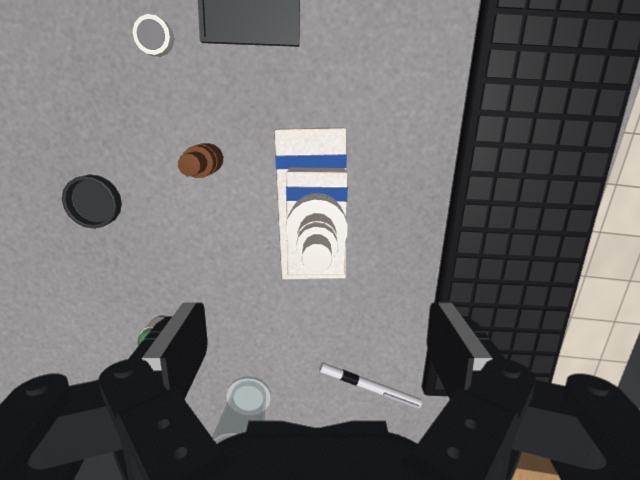

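The wrist view shows the cap at about (317,257) against a prediction of (317,258), so the position is confirmed.

Call:
carry_out --increments "85 -0.053 0.003 0.3 0;85 -0.053 0.003 0.6 0;85 -0.053 0.003 0.8 0;85 -0.053 0.003 1 0;85 -0.053 0.003 1 0;85 -0.053 0.003 1 0;85 -0.053 0.003 1 0"

```text
t: 3.65
tcp_pos: [0.6687, 0.0147, 0.1133]
ee_rot: [0.669, 0.743, 0.001, 0.001]
force: [0.5, -0.8, 0.4]
opening: 0.0851
grip_force: 0.0
```

```bash
python3 -c "
from h import *
go(.667,.017,.1065,6)"
```

```text
t 3.65 tcp [0.6687 0.0147 0.1133] yaw 6.04 open 0.0851 F [ 0.5 -0.8  0.4] d [ 0.02  -0.012  0.057] turn 0.0002
```

Call:
carry_out --increments "85 0.02 -0.012 0.057 0;85 0.02 -0.012 0.057 0;20 0.02 -0.012 0.057 0;20 0.02 -0.012 0.057 0;20 0.02 -0.012 0.057 0;20 0.02 -0.012 0.057 0;20 0.02 -0.012 0.057 0;20 0.02 -0.012 0.057 0;20 0.02 -0.012 0.057 0;20 0.02 -0.012 0.057 0"

```text
t: 4.65
tcp_pos: [0.6661, 0.0162, 0.1046]
ee_rot: [0.669, 0.743, 0.0, 0.0]
force: [0.4, 0.4, 0.8]
opening: 0.027
grip_force: 30.0
```

Call:
carry_out --increments "20 0 0 -0.05 0;20 0 0 -0.1 0;20 0 0 -0.3 0;20 0 0 -0.5 0;20 0 0 -0.5 0;20 0 0 -0.5 0"

```text
t: 5.25
tcp_pos: [0.6658, 0.0163, 0.165]
ee_rot: [0.669, 0.743, 0.0, 0.0]
force: [-0.6, 0.4, -1.3]
opening: 0.0273
grip_force: 30.0
```

```bash
python3 -c "
from h import *
go(.447,-.0028,.165,6)
c=capture('wrist');cv2.imwrite('pics/w2.png',c['color'])"
```

```text
t 5.25 tcp [0.6658 0.0163 0.165 ] yaw 5.96 open 0.0273 F [-0.6  0.4 -1.3] d [ 0.031 -1.83  -0.002] turn -0.0002
```

View pics/w2.png

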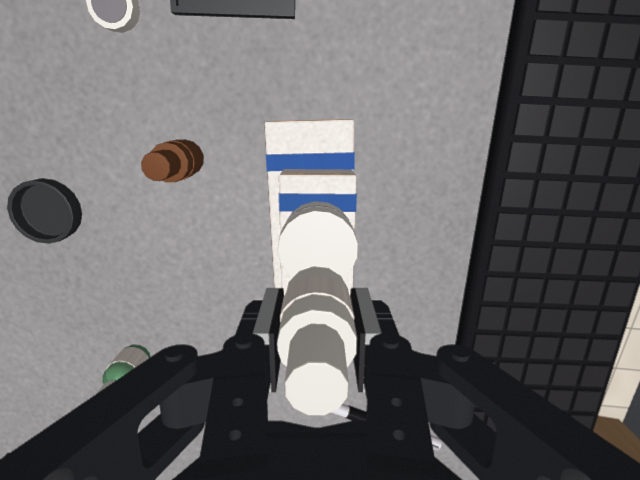

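Call:
carry_out --increments "20 0.015 -0.3 0 0;20 0.015 -0.6 0 0;20 0.015 -0.915 0 0;20 0.015 -0.915 0 0"

```text
t: 5.7
tcp_pos: [0.5482, 0.0057, 0.1622]
ee_rot: [0.67, 0.742, -0.004, -0.005]
force: [0.1, -0.3, -0.9]
opening: 0.0271
grip_force: 30.1
```

Call:
carry_out --increments "20 0.015 -0.3 0 0;20 0.015 -0.6 0 0;20 0.015 -0.915 0 0;20 0.015 -0.915 0 0.0;20 0.015 -0.915 0.3 0.0;20 0.015 -0.915 0.6 0.0;20 0.015 -0.915 0.7 0.0;20 0.015 -0.915 0.8 0.0;20 0.015 -0.915 0.8 0.0;20 0.015 -0.915 0.8 0.0"

```text
t: 6.7
tcp_pos: [0.4475, -0.003, 0.0681]
ee_rot: [0.669, 0.743, -0.0, -0.0]
force: [0.9, -0.5, -0.8]
opening: 0.0266
grip_force: 30.1
```

```bash
python3 -c "
from h import *
go(.447,-.0028,.0155,6)
c=capture('wrist');print(p(c,[[.447,-.0028,.013]]));cv2.imwrite('pics/w3.png',c['color'])"
```

```text
t 6.7 tcp [ 0.4475 -0.003   0.0681] yaw 5.96 open 0.0266 F [ 0.9 -0.5 -0.8] d [ 0.002 -0.004  0.439] turn -0.0002
[[315.8958727  260.04704391]]
```

View pics/w3.png

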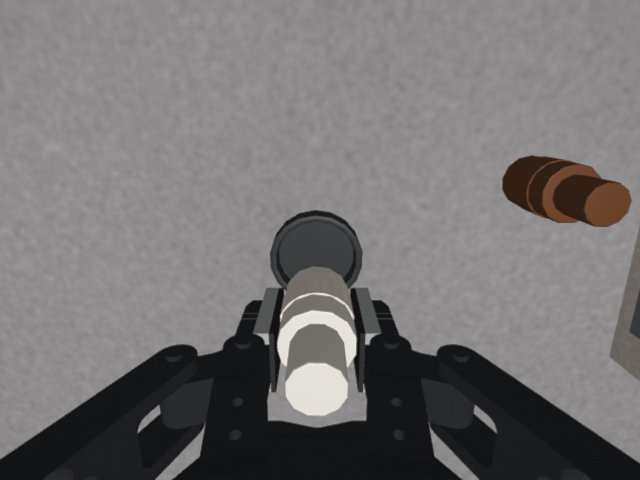

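The cup appears centred at about (316,257) against a predicted (316,260), so it is aligned and I can lower the bottle.

Call:
carry_out --increments "20 0 0 0.15 0;20 0 0 0.3 0;20 0 0 0.4 0;20 0 0 0.439 0;20 0 0 0.439 0;20 0 0 0.439 0;20 0 0 0.439 0"

```text
t: 7.45
tcp_pos: [0.4477, -0.003, 0.0165]
ee_rot: [0.669, 0.743, 0.001, 0.001]
force: [-0.3, 0.4, 0.1]
opening: 0.0269
grip_force: 30.1
```

```bash
python3 -c "
from h import *
go(.447,-.0028,.0155,6)"
```

```text
t 7.45 tcp [ 0.4477 -0.003   0.0165] yaw 5.96 open 0.0269 F [-0.3  0.4  0.1] d [ 0.002 -0.006  0.009] turn -0.0002
```

Call:
carry_out --increments "20 0 -0.005 0.013 0;20 0 -0.005 0.013 0;20 0 -0.005 0.013 0;20 0 -0.005 0.013 0;31 0 -0.005 0.013 0;36 0 -0.005 0.013 0;60 0 -0.005 0.013 0;60 0 -0.005 0.013 0;60 0 -0.005 0.013 0;60 0 -0.005 0.013 0"

```text
t: 8.45
tcp_pos: [0.4465, -0.003, 0.0142]
ee_rot: [0.669, 0.743, -0.0, 0.0]
force: [0.5, -0.6, 0.6]
opening: 0.0599
grip_force: 0.0
```

Call:
carry_out --increments "60 0 0 -0.2 0;60 0 0 -0.5 0;60 0 0 -0.9 0;85 0 0 -1 0;85 0 0 -1 0"

```text
t: 8.95
tcp_pos: [0.4479, -0.0029, 0.1363]
ee_rot: [0.669, 0.743, 0.002, 0.002]
force: [0.3, -0.3, 0.2]
opening: 0.0845
grip_force: 0.0
```

Call:
carry_out --increments "85 0 0.3 -0.3 0;85 0 0.6 -0.3 0;85 0 0.9 -0.3 0;85 0 0.9 -0.3 0;85 0 0.9 -0.3 0"

```text
t: 9.45
tcp_pos: [0.5528, 0.0082, 0.1681]
ee_rot: [0.669, 0.743, -0.002, -0.002]
force: [-0.2, -0.4, -0.8]
opening: 0.0849
grip_force: 0.0
```

Call:
carry_out --increments "85 0 0.3 0 0;85 0 0.6 0 0;85 0 0.9 0 0;85 0 0.9 0 0;85 0 0.9 0 0;85 0 0.9 0 0"

```text
t: 10.05
tcp_pos: [0.6591, 0.0188, 0.1694]
ee_rot: [0.67, 0.743, -0.001, -0.001]
force: [-0.2, -0.3, -0.4]
opening: 0.0852
grip_force: 0.0
```

```bash
python3 -c "
from h import *
go(.667,.0175,.069,6)
t=capture('top');s=capture('scene');wr=capture('wrist')
o=np.zeros((600,800,3),np.uint8)
r=lambda a,f:cv2.resize(a,None,fx=f,fy=f,interpolation=2)
o[:300,:400]=r(t['color'][250:325,270:370],4)
o[:300,400:]=r(s['color'][215:290,290:390],4)
o[300:,:400]=r(wr['color'],.625)
cv2.imwrite('pics/b.png',o);print(p(wr,[[.667,.0175,.094]]))
# tub circle in scene/top
for c,(u0,v0,W,H) in ((t,(290,160,50,50)),(s,(280,265,55,60))): pass
o[300:,400:]=r(t['color'][160:220,270:350],5)
cv2.imwrite('pics/b.png',o)
"
```

```text
t 10.05 tcp [0.6591 0.0188 0.1694] yaw 5.9 open 0.0852 F [-0.2 -0.3 -0.4] d [-0.018  0.067  0.837] turn -0.0006
[[328.59353692 251.49029981]]
```

View pics/b.png

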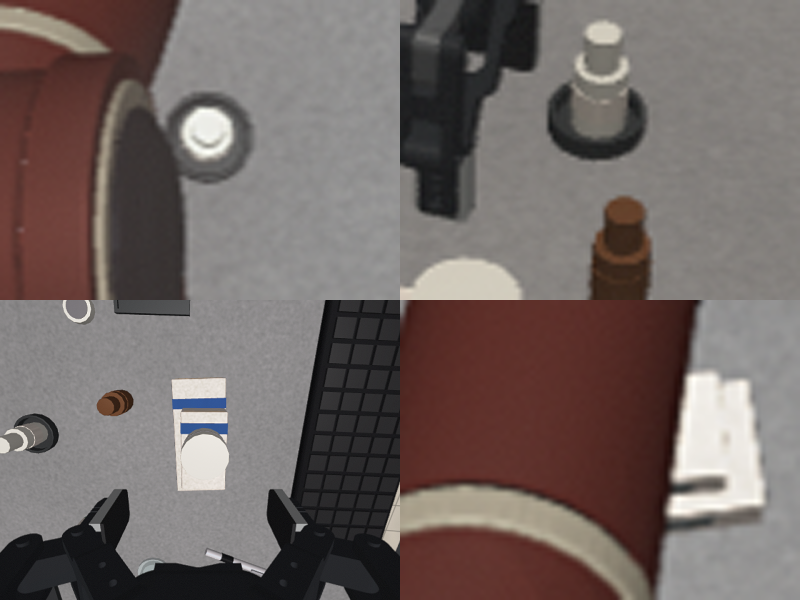

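The bottle stands upright in the cup. The tub is at about (328,251) in the wrist image, exactly where predicted, so I grasp it next.

Call:
carry_out --increments "85 -0.018 0.067 0.3 0;85 -0.018 0.067 0.6 0;85 -0.018 0.067 0.75 0;85 -0.018 0.067 0.837 0;85 -0.018 0.067 0.837 0;85 -0.018 0.067 0.837 0;85 -0.018 0.067 0.837 0"

```text
t: 10.9
tcp_pos: [0.6707, 0.018, 0.0716]
ee_rot: [0.669, 0.743, 0.001, 0.001]
force: [0.6, -0.3, 0.0]
opening: 0.0848
grip_force: 0.0
```

```bash
python3 -c "
from h import *
go(.667,.0175,.069,6)"
```

```text
t 10.9 tcp [0.6707 0.018  0.0716] yaw 5.96 open 0.0848 F [ 0.6 -0.3  0. ] d [-0.001 -0.031  0.022] turn -0.0002
```

Call:
carry_out --increments "85 0 -0.031 0.02 0;85 0 -0.031 0.02 0;40 0 -0.031 0.02 0;40 0 -0.031 0.02 0;40 0 -0.031 0.02 0;40 0 -0.031 0.02 0;40 0 -0.031 0.02 0;40 0 -0.031 0.02 0;40 0 -0.031 0.02 0;40 0 -0.031 0.02 0"

```text
t: 11.9
tcp_pos: [0.6662, 0.0177, 0.0677]
ee_rot: [0.669, 0.743, 0.0, 0.0]
force: [0.4, -0.1, 2.1]
opening: 0.047
grip_force: 31.0
```

Call:
carry_out --increments "40 0 0 -0.05 0;40 0 0 -0.1 0;40 0 0 -0.4 0;40 0 0 -0.7 0;40 0 0 -0.7 0;40 0 0 -0.7 0"

```text
t: 12.5
tcp_pos: [0.6659, 0.0176, 0.1524]
ee_rot: [0.669, 0.743, 0.0, 0.0]
force: [0.1, 0.2, -0.7]
opening: 0.0465
grip_force: 31.3
```

```bash
python3 -c "
from h import *
go(.4015,.300,.15,6)"
```

```text
t 12.5 tcp [0.6659 0.0176 0.1524] yaw 5.96 open 0.0465 F [ 0.1  0.2 -0.7] d [ 2.569 -1.947  0.017] turn -0.0002
```

Call:
carry_out --increments "40 0.3 -0.22 0 0;40 0.6 -0.44 0 0;40 0.856 -0.65 0 0;40 0.856 -0.65 0 0;40 0.856 -0.65 0 0"

```text
t: 13.0
tcp_pos: [0.5759, 0.1129, 0.1501]
ee_rot: [0.668, 0.744, -0.001, -0.001]
force: [0.8, -0.3, -0.6]
opening: 0.0471
grip_force: 31.4
```

Call:
carry_out --increments "40 0.3 -0.22 0 0;40 0.6 -0.44 0 0;40 0.856 -0.65 0 0;40 0.856 -0.65 0 0;40 0.856 -0.65 0 0"

```text
t: 13.5
tcp_pos: [0.4895, 0.2053, 0.1509]
ee_rot: [0.669, 0.743, -0.001, 0.0]
force: [0.1, -0.3, -1.4]
opening: 0.047
grip_force: 31.4
```

Call:
carry_out --increments "40 0.3 -0.22 0 0;40 0.6 -0.44 0 0;40 0.856 -0.65 0 0;40 0.856 -0.65 0.3 0;40 0.856 -0.65 0.6 0;40 0.856 -0.65 0.8 0;40 0.856 -0.65 0.8 0;40 0.856 -0.65 0.8 0;40 0.856 -0.65 0.8 0"

```text
t: 14.4
tcp_pos: [0.4031, 0.2996, 0.0566]
ee_rot: [0.67, 0.742, 0.001, 0.001]
force: [0.3, 0.3, -0.3]
opening: 0.0469
grip_force: 31.4
```

```bash
python3 -c "
from h import *
go(.4015,.300,.0078,6)"
```

```text
t 14.4 tcp [0.4031 0.2996 0.0566] yaw 5.84 open 0.0469 F [ 0.3  0.3 -0.3] d [ 0.004 -0.014  0.407] turn -0.0009
```

Call:
carry_out --increments "40 0.004 -0.014 0.2 0;40 0.004 -0.014 0.33 0;40 0.004 -0.014 0.37 0;40 0.004 -0.014 0.4 0;40 0.004 -0.014 0.4 0;40 0.004 -0.014 0.4 0;40 0.004 -0.014 0.4 0"

```text
t: 15.1
tcp_pos: [0.3998, 0.3005, 0.0081]
ee_rot: [0.669, 0.743, 0.001, 0.0]
force: [0.5, 0.6, -0.2]
opening: 0.0468
grip_force: 31.4
```

```bash
python3 -c "
from h import *
go(.4015,.300,.0075,6)"
```

```text
t 15.1 tcp [0.3998 0.3005 0.0081] yaw 5.96 open 0.0468 F [ 0.5  0.6 -0.2] d [-0.005  0.014  0.005] turn -0.0002
```

Call:
carry_out --increments "40 0 0.01 0.005 0;40 0 0.01 0.005 0;50 0 0.01 0.005 0;55 0 0.01 0.005 0;70 0 0.01 0.005 0;70 0 0.01 0.005 0;70 0 0.01 0.005 0"

```text
t: 15.8
tcp_pos: [0.4006, 0.3003, 0.0068]
ee_rot: [0.669, 0.743, -0.0, -0.0]
force: [-0.1, -0.1, -0.0]
opening: 0.07
grip_force: 0.0
```

Call:
carry_out --increments "75 0 0 -0.2 0;85 0 0 -0.5 0;85 0 0 -0.9 0;85 0 0 -1 0;85 0 0 -1 0"

```text
t: 16.3
tcp_pos: [0.4017, 0.3012, 0.1288]
ee_rot: [0.669, 0.743, 0.003, 0.0]
force: [0.1, 0.4, 0.6]
opening: 0.0852
grip_force: 0.0
```

Call:
carry_out --increments "85 -0.3 0.22 -0.2 0;85 -0.6 0.44 -0.2 0;85 -0.856 0.65 -0.2 0;85 -0.856 0.65 -0.2 0;85 -0.856 0.65 -0.2 0"

```text
t: 16.8
tcp_pos: [0.4881, 0.205, 0.1489]
ee_rot: [0.67, 0.742, -0.002, -0.001]
force: [0.1, 0.3, 0.2]
opening: 0.0852
grip_force: 0.0
```

Call:
carry_out --increments "85 -0.3 0.22 0 0;85 -0.6 0.44 0 0;85 -0.856 0.65 0 0;85 -0.856 0.65 0 0;85 -0.856 0.65 0 0"

```text
t: 17.3
tcp_pos: [0.5757, 0.1132, 0.1492]
ee_rot: [0.669, 0.743, -0.001, -0.002]
force: [-0.1, 1.4, -0.3]
opening: 0.0849
grip_force: 0.0
```

Call:
carry_out --increments "85 -0.3 0.22 0 0;85 -0.6 0.44 0 0;85 -0.856 0.65 0 0;85 -0.856 0.65 0 0;85 -0.856 0.65 0 0;85 -0.856 0.65 0 0;85 -0.856 0.65 0 0"

```text
t: 18.0
tcp_pos: [0.6642, 0.0215, 0.1505]
ee_rot: [0.668, 0.744, 0.0, -0.001]
force: [-0.4, 0.5, -0.5]
opening: 0.0851
grip_force: 0.0
```

```bash
python3 -c "
from h import *
go(.6665,.0135,.039,5.2)
t=capture('top');s=capture('scene');wr=capture('wrist')
o=np.zeros((600,800,3),np.uint8)
r=lambda a,f:cv2.resize(a,None,fx=f,fy=f,interpolation=2)
o[:,:400]=r(wr['color'][90:390,200:400],2)
o[:300,400:]=r(s['color'][235:310,440:540],4)
o[300:,400:]=r(t['color'][270:345,140:240],4)
R=lambda x,y,A,B,a,z:np.c_[(np.array([[A,B],[-A,B],[-A,-B],[A,-B]])/2)@Ro.from_euler('z',-a,degrees=True).as_matrix()[:2,:2]+[x,y],[z]*4]
for q in (R(.6665,.0135,.05,.09,5.2,.064),R(.662,.0195,.062,.14,6.8,.034)):
    cv2.polylines(o,[((p(wr,q)-[200,90])*2).astype(np.int32)],True,(0,0,255),1)
cv2.imwrite('pics/c.png',o)
"
```

```text
t 18.0 tcp [0.6642 0.0215 0.1505] yaw 6.2 open 0.0851 F [-0.4  0.5 -0.5] d [-0.07   0.013  0.929] turn 0.0055
```

View pics/c.png

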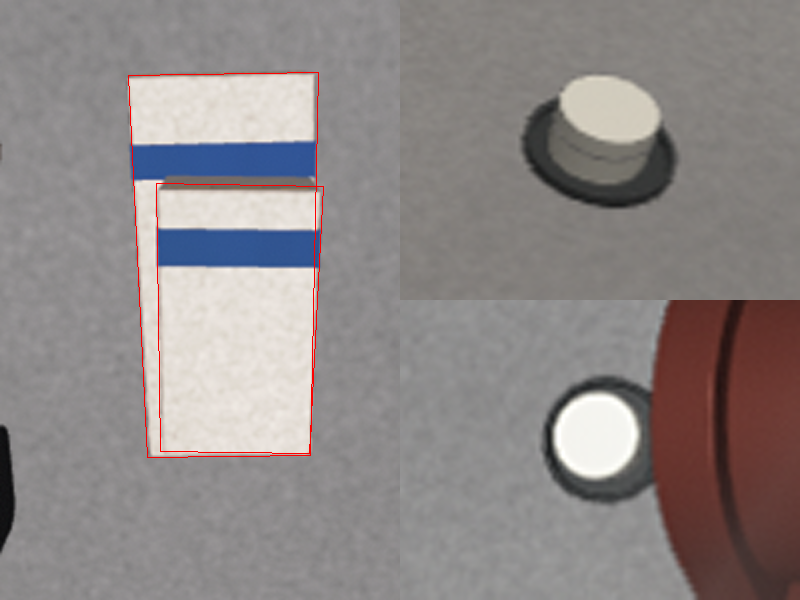

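The tub sits flat in the dish. The small and large carton outlines match the wrist view, so I grasp the small carton.

Call:
carry_out --increments "85 -0.05 0.005 0.3 0.004;85 -0.05 0.005 0.6 0.004;85 -0.05 0.005 0.8 0.004;85 -0.05 0.005 0.86 0.004;85 -0.05 0.005 0.86 0.004;85 -0.05 0.005 0.86 0.004;85 -0.05 0.005 0.86 0.004"

```text
t: 18.85
tcp_pos: [0.6679, 0.0122, 0.0496]
ee_rot: [0.674, 0.739, 0.001, 0.001]
force: [1.0, -0.4, -0.7]
opening: 0.0851
grip_force: 0.0
```

```bash
python3 -c "
from h import *
go(.6665,.0135,.0395,5.5)"
```

```text
t 18.85 tcp [0.6679 0.0122 0.0496] yaw 5.25 open 0.0851 F [ 1.  -0.4 -0.7] d [ 0.012 -0.011  0.084] turn -0.0014
```

Call:
carry_out --increments "85 0.012 -0.011 0.08 0;85 0.012 -0.011 0.08 0;85 0.012 -0.011 0.08 0;40 0.012 -0.011 0.08 0;40 0.012 -0.011 0.08 0;40 0.012 -0.011 0.08 0;40 0.012 -0.011 0.08 0;40 0.012 -0.011 0.08 0;40 0.012 -0.011 0.08 0;40 0.012 -0.011 0.08 0" --force 40

```text
t: 19.85
tcp_pos: [0.6655, 0.0134, 0.0384]
ee_rot: [0.674, 0.739, 0.0, 0.0]
force: [1.3, -0.4, 2.3]
opening: 0.0491
grip_force: 44.4
```

Call:
carry_out --increments "40 0 0 -0.05 0;40 0 0 -0.1 0;40 0 0 -0.4 0;40 0 0 -0.7 0;40 0 0 -0.9 0;40 0 0 -0.9 0;40 0 0 -0.9 0"

```text
t: 20.55
tcp_pos: [0.6646, 0.0137, 0.146]
ee_rot: [0.674, 0.739, -0.0, -0.0]
force: [-2.0, 0.6, -1.1]
opening: 0.0494
grip_force: 44.1
```

```bash
python3 -c "
from h import *
go(.4245,-.315,.15,10.1)"
```

```text
t 20.55 tcp [0.6646 0.0137 0.146 ] yaw 5.24 open 0.0494 F [-2.   0.6 -1.1] d [-2.545 -2.243 -0.033] turn -0.027
```

Call:
carry_out --increments "40 -0.3 -0.26 -0.05 0;40 -0.6 -0.52 -0.05 0;40 -0.848 -0.748 -0.05 0;40 -0.848 -0.748 -0.05 0;40 -0.848 -0.748 -0.05 0"

```text
t: 21.05
tcp_pos: [0.5834, -0.0967, 0.1505]
ee_rot: [0.675, 0.738, -0.001, -0.002]
force: [0.3, 1.0, -1.1]
opening: 0.0495
grip_force: 44.1
```

Call:
carry_out --increments "40 -0.3 -0.26 0 0;40 -0.6 -0.52 0 0;40 -0.848 -0.748 0 0;40 -0.848 -0.748 0 0;40 -0.848 -0.748 0 0"

```text
t: 21.55
tcp_pos: [0.5051, -0.2047, 0.1512]
ee_rot: [0.674, 0.739, 0.0, -0.001]
force: [1.4, 0.7, -0.5]
opening: 0.0494
grip_force: 44.1
```

Call:
carry_out --increments "40 -0.3 -0.26 0 -0.027;40 -0.6 -0.52 0 -0.027;40 -0.848 -0.748 0 -0.027;40 -0.848 -0.748 0 -0.027;40 -0.848 -0.748 0.3 -0.027;40 -0.848 -0.748 0.6 -0.027;40 -0.848 -0.748 0.8 -0.027;40 -0.848 -0.748 0.8 -0.027;40 -0.848 -0.748 0.8 -0.027"

```text
t: 22.45
tcp_pos: [0.4266, -0.3135, 0.0557]
ee_rot: [0.641, 0.768, 0.001, -0.0]
force: [0.8, 0.1, -0.5]
opening: 0.0496
grip_force: 44.1
```

```bash
python3 -c "
from h import *
go(.4245,-.315,.008,10.1)
t=capture('top');s=capture('scene')
R=lambda x,y,A,B,a,z:np.c_[(np.array([[A,B],[-A,B],[-A,-B],[A,-B]])/2)@Ro.from_euler('z',-a,degrees=True).as_matrix()[:2,:2]+[x,y],[z]*4]
o=np.zeros((400,800,3),np.uint8)
st=state();z=st['tcp_pos'][2]-.0044;x,y=st['tcp_pos'][:2]
for i,(c,u,v) in enumerate(((s,163,150),(t,405,243))):
    b=cv2.resize(c['color'][v:v+100,u:u+100],None,fx=4,fy=4,interpolation=2)
    cv2.polylines(b,[((p(c,R(.4245,-.315,.066,.108,10.1,.008))-[u,v])*4+2).astype(np.int32)],True,(0,255,255),1)
    cv2.polylines(b,[((p(c,R(x,y,.05,.09,10.1,z+.03))-[u,v])*4+2).astype(np.int32)],True,(0,0,255),1)
    o[:,400*i:400*i+400]=b
cv2.imwrite('pics/d.png',o)"
```

```text
t 22.45 tcp [ 0.4266 -0.3135  0.0557] yaw 10.29 open 0.0496 F [ 0.8  0.1 -0.5] d [-0.01  -0.02   0.398] turn 0.0011
```

View pics/d.png

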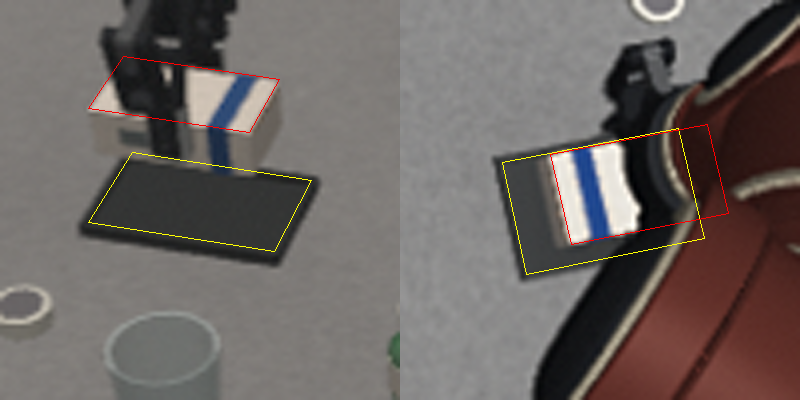

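The held carton matches the predicted outline (red) and sits over the tray, so I lower it.

Call:
carry_out --increments "40 -0.01 -0.02 0.2 0;40 -0.01 -0.02 0.33 0;40 -0.01 -0.02 0.37 0;40 -0.01 -0.02 0.39 0;40 -0.01 -0.02 0.39 0;40 -0.01 -0.02 0.39 0;40 -0.01 -0.02 0.39 0"

```text
t: 23.25
tcp_pos: [0.4232, -0.317, 0.01]
ee_rot: [0.642, 0.767, 0.0, 0.001]
force: [-0.1, -0.1, -0.6]
opening: 0.0492
grip_force: 44.1
```

```bash
python3 -c "
from h import *
go(.4245,-.315,.008,10.1)"
```

```text
t 23.25 tcp [ 0.4232 -0.317   0.01  ] yaw 10.11 open 0.0492 F [-0.1 -0.1 -0.6] d [0.014 0.014 0.016] turn 0.0
```

Call:
carry_out --increments "40 0.012 0.012 0.018 0;40 0.012 0.012 0.018 0;40 0.012 0.012 0.018 0;52 0.012 0.012 0.018 0;57 0.012 0.012 0.018 0;75 0.012 0.012 0.018 0;75 0.012 0.012 0.018 0;75 0.012 0.012 0.018 0"

```text
t: 24.05
tcp_pos: [0.4237, -0.315, 0.007]
ee_rot: [0.642, 0.767, -0.0, -0.0]
force: [0.8, 1.2, -0.4]
opening: 0.0749
grip_force: 0.0
```

Call:
carry_out --increments "75 0 0 -0.2 0;85 0 0 -0.5 0;85 0 0 -0.9 0;85 0 0 -1 0;85 0 0 -1 0"

```text
t: 24.55
tcp_pos: [0.425, -0.3159, 0.1292]
ee_rot: [0.642, 0.767, 0.0, 0.003]
force: [-0.6, -0.5, -0.3]
opening: 0.0851
grip_force: 0.0
```

Call:
carry_out --increments "85 0.27 0.27 -0.2 0;85 0.54 0.54 -0.2 0;85 0.8 0.815 -0.2 0;85 0.8 0.815 -0.2 0;85 0.8 0.815 -0.2 0"

```text
t: 25.05
tcp_pos: [0.5028, -0.2014, 0.149]
ee_rot: [0.641, 0.768, -0.001, -0.002]
force: [-0.4, -1.1, 0.2]
opening: 0.085
grip_force: 0.0
```

Call:
carry_out --increments "85 0.27 0.27 0 0;85 0.54 0.54 0 0;85 0.8 0.815 0 0;85 0.8 0.815 0 0;85 0.8 0.815 0 0"

```text
t: 25.55
tcp_pos: [0.5817, -0.0923, 0.1495]
ee_rot: [0.642, 0.767, -0.001, -0.001]
force: [-0.1, 0.2, -0.3]
opening: 0.0849
grip_force: 0.0
```

Call:
carry_out --increments "85 0.27 0.27 0 0.018;85 0.54 0.54 0 0.018;85 0.8 0.815 0 0.018;85 0.8 0.815 0 0.018;85 0.8 0.815 0 0.018;85 0.8 0.815 0 0.018;85 0.8 0.815 0 0.018"

```text
t: 26.25
tcp_pos: [0.6613, 0.0163, 0.1511]
ee_rot: [0.665, 0.747, -0.001, 0.0]
force: [-0.4, -0.5, 0.6]
opening: 0.0848
grip_force: 0.0
```

```bash
python3 -c "
from h import *
go(.662,.0195,.003,6.8)
s=capture('scene');wr=capture('wrist');t=capture('top')
o=np.zeros((600,800,3),np.uint8)
r=lambda a,f:cv2.resize(a,None,fx=f,fy=f,interpolation=2)
o[:,:400]=r(wr['color'][90:390,200:400],2)
o[:300,400:]=r(s['color'][165:240,163:263],4)
o[300:,400:]=r(t['color'][255:330,405:505],4)
R=lambda x,y,A,B,a,z:np.c_[(np.array([[A,B],[-A,B],[-A,-B],[A,-B]])/2)@Ro.from_euler('z',-a,degrees=True).as_matrix()[:2,:2]+[x,y],[z]*4]
cv2.polylines(o,[((p(wr,R(.662,.0195,.062,.14,6.8,.034))-[200,90])*2).astype(np.int32)],True,(0,0,255),1)
print('jar',w(t,[(206,160)],0),'beaker',w(s,[(207.5,268)],0))
cv2.imwrite('pics/e.png',o)"
```

```text
t 26.25 tcp [0.6613 0.0163 0.1511] yaw 6.58 open 0.0848 F [-0.4 -0.5  0.6] d [0.028 0.011 1.234] turn -0.0012
jar [[0.75545191 0.2788043  0.        ]] beaker [[ 0.61168232 -0.21918368  0.        ]]
```

View pics/e.png

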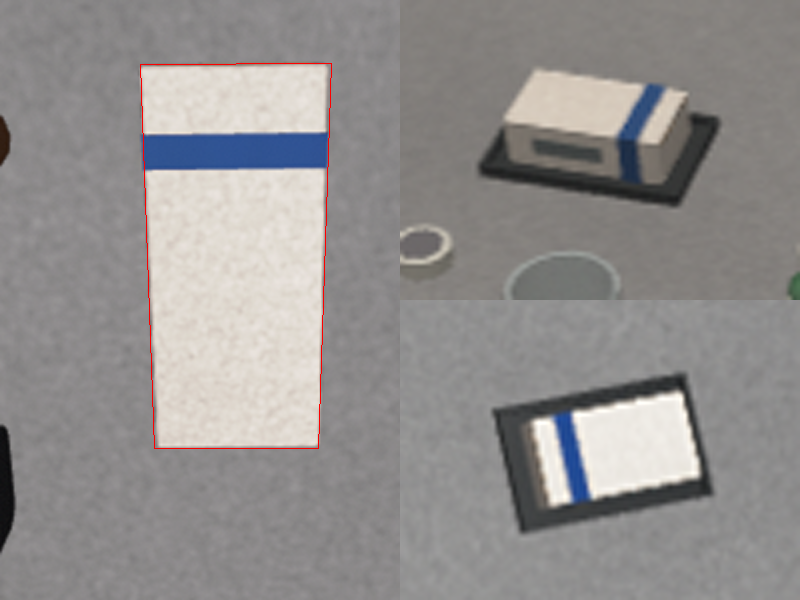

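The small carton lies flat in its tray, and I'll measure its centring shortly. The large carton outline matches exactly, so I descend.

Call:
carry_out --increments "85 0.025 0.008 0.3 0;85 0.025 0.008 0.6 0;85 0.025 0.008 0.85 0;85 0.025 0.008 1 0;85 0.025 0.008 1 0;85 0.025 0.008 1 0;85 0.025 0.008 1 0"

```text
t: 27.1
tcp_pos: [0.6641, 0.0227, 0.0328]
ee_rot: [0.664, 0.748, 0.001, 0.001]
force: [-0.5, -0.9, 0.4]
opening: 0.0846
grip_force: 0.0
```

```bash
python3 -c "
from h import *
go(.662,.0195,.004,6.8)
t=capture('top')
P=w(t,[(405+(x-400)/4-.4,255+(y-300)/4-.4) for x,y in ((530,423),(686,392),(700,476),(550,508))],.033)
print(cv2.minAreaRect((P[:,:2]*1000).astype('float32')))"
```

```text
t 27.1 tcp [0.6641 0.0227 0.0328] yaw 6.85 open 0.0846 F [-0.5 -0.9  0.4] d [-0.025 -0.021  0.24 ] turn 0.0003
((423.91473388671875, -316.99053955078125), (49.34895706176758, 93.4396743774414), 10.728080749511719)
```

Call:
carry_out --increments "85 -0.025 -0.018 0.1 0;85 -0.025 -0.018 0.2 0;85 -0.025 -0.018 0.23 0;85 -0.025 -0.018 0.23 0;50 -0.025 -0.018 0.23 0;50 -0.025 -0.018 0.23 0;50 -0.025 -0.018 0.23 0;50 -0.025 -0.018 0.23 0;50 -0.025 -0.018 0.23 0;50 -0.025 -0.018 0.23 0" --force 50

```text
t: 28.15
tcp_pos: [0.6616, 0.0199, 0.004]
ee_rot: [0.664, 0.748, 0.0, 0.001]
force: [0.2, 0.1, 3.1]
opening: 0.0613
grip_force: 57.7
```

```bash
python3 -c "
from h import *
go(.662,.0195,.004,6.8)"
```

```text
t 28.15 tcp [0.6616 0.0199 0.004 ] yaw 6.87 open 0.0613 F [0.2 0.1 3.1] d [-0.003  0.003 -0.   ] turn 0.0004
```

Call:
carry_out --increments "50 0 0 -0.05 0;50 0 0 -0.1 0;50 0 0 -0.4 0;50 0 0 -0.7 0;50 0 0 -1 0;50 0 0 -1 0;50 0 0 -1 0"

```text
t: 28.85
tcp_pos: [0.6607, 0.0199, 0.124]
ee_rot: [0.664, 0.748, 0.0, 0.0]
force: [-0.9, -0.4, -3.1]
opening: 0.0609
grip_force: 57.3
```

Call:
carry_out --increments "50 0.25 -0.06 0 0;50 0.5 -0.12 0 0;50 0.75 -0.17 0 0;50 0.93 -0.21 0 0;50 0.93 -0.21 0 0;50 0.93 -0.21 0 0"

```text
t: 29.45
tcp_pos: [0.6211, 0.1278, 0.1215]
ee_rot: [0.663, 0.749, -0.002, -0.001]
force: [-0.1, -1.1, -1.6]
opening: 0.0614
grip_force: 57.1
```

Call:
carry_out --increments "50 0.25 -0.06 0 0.0154;50 0.5 -0.12 0 0.0154;50 0.75 -0.17 0 0.0154;50 0.93 -0.21 0 0.0154;50 0.93 -0.21 0.2 0.0154;50 0.93 -0.21 0.4 0.0154;50 0.93 -0.21 0.6 0.0154;50 0.93 -0.21 0.6 0.0154;50 0.93 -0.21 0.6 0.0154;50 0.93 -0.21 0.6 0.0154"

```text
t: 30.45
tcp_pos: [0.5857, 0.2346, 0.0527]
ee_rot: [0.682, 0.731, 0.001, 0.001]
force: [0.4, 0.3, -1.9]
opening: 0.0612
grip_force: 57.0
```

```bash
python3 -c "
from h import *
go(.586,.236,.0075,4.1)
t=capture('top');s=capture('scene')
R=lambda x,y,A,B,a,z:np.c_[(np.array([[A,B],[-A,B],[-A,-B],[A,-B]])/2)@Ro.from_euler('z',-a,degrees=True).as_matrix()[:2,:2]+[x,y],[z]*4]
o=np.zeros((400,800,3),np.uint8)
st=state();x,y,z=st['tcp_pos']-[0,0,.004]
for i,(c,u,v) in enumerate(((s,376,265),(t,171,176))):
    b=cv2.resize(c['color'][v:v+100,u:u+100],None,fx=4,fy=4,interpolation=2)
    cv2.polylines(b,[((p(c,R(.586,.236,.078,.158,4.1,.008))-[u,v])*4+2).astype(np.int32)],True,(0,255,255),1)
    cv2.polylines(b,[((p(c,R(x,y,.062,.14,4.1,z+.034))-[u,v])*4+2).astype(np.int32)],True,(0,0,255),1)
    o[:,400*i:400*i+400]=b
cv2.imwrite('pics/f.png',o)"
```

```text
t 30.45 tcp [0.5857 0.2346 0.0527] yaw 4.01 open 0.0612 F [ 0.4  0.3 -1.9] d [0.011 0.002 0.376] turn -0.0005
```

View pics/f.png

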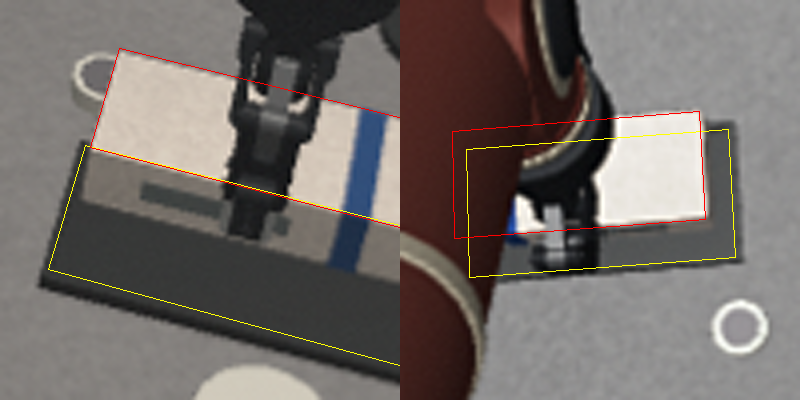

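The carton is held as predicted and sits over the large tray, so I lower it.

Call:
carry_out --increments "50 0.01 0 0.15 0;50 0.01 0 0.28 0;50 0.01 0 0.34 0;50 0.01 0 0.36 0;50 0.01 0 0.36 0;50 0.01 0 0.36 0;50 0.01 0 0.36 0"

```text
t: 31.25
tcp_pos: [0.5847, 0.2367, 0.0089]
ee_rot: [0.681, 0.732, 0.001, 0.0]
force: [-0.1, 0.1, -2.6]
opening: 0.0614
grip_force: 57.1
```

```bash
python3 -c "
from h import *
go(.586,.236,.0073,4.1)"
```

```text
t 31.25 tcp [0.5847 0.2367 0.0089] yaw 4.09 open 0.0614 F [-0.1  0.1 -2.6] d [-0.007  0.01   0.013] turn -0.0001
```

Call:
carry_out --increments "50 -0.005 0.01 0.014 0;50 -0.005 0.01 0.014 0;50 -0.005 0.01 0.014 0;64 -0.005 0.01 0.014 0;70 -0.005 0.01 0.014 0;85 -0.005 0.01 0.014 0;85 -0.005 0.01 0.014 0;85 -0.005 0.01 0.014 0"

```text
t: 32.05
tcp_pos: [0.5854, 0.2361, 0.0066]
ee_rot: [0.681, 0.732, -0.0, 0.0]
force: [0.1, 0.5, -0.5]
opening: 0.0849
grip_force: 0.0
```

Call:
carry_out --increments "85 0 0 -0.2 0;85 0 0 -0.5 0;85 0 0 -0.9 0;85 0 0 -1 0;85 0 0 -1 0"

```text
t: 32.55
tcp_pos: [0.5871, 0.2365, 0.1293]
ee_rot: [0.681, 0.732, 0.003, 0.001]
force: [-0.0, -0.4, -0.8]
opening: 0.0848
grip_force: 0.0
```

Call:
carry_out --increments "85 0.3 0 -0.5 0;85 0.6 0 -0.5 0;85 1 0 -0.5 0;85 1 0 -0.5 0;85 1 0 -0.5 0"

```text
t: 33.05
tcp_pos: [0.5746, 0.3574, 0.1834]
ee_rot: [0.68, 0.733, -0.002, -0.001]
force: [-0.5, -1.2, 0.4]
opening: 0.0851
grip_force: 0.0
```

Call:
carry_out --increments "85 0.3 -0.3 0 0;85 0.6 -0.6 0 0;85 1 -0.6 0 0;85 1 -0.6 0 0;85 1 -0.6 0 0;85 1 -0.6 0 0;85 1 -0.6 0 0"

```text
t: 33.75
tcp_pos: [0.4983, 0.4674, 0.1863]
ee_rot: [0.683, 0.73, -0.001, 0.001]
force: [-0.1, -0.1, 0.7]
opening: 0.0852
grip_force: 0.0
```

```bash
python3 -c "
from h import *
go(.586,.236,.0073,4.1)
t=capture('top');s=capture('scene')
cv2.imwrite('pics/g.png',np.hstack([cv2.resize(s['color'][180:370,170:520],(400,217)),cv2.resize(t['color'][150:330,150:500],(400,217))]).repeat(1,0))
o=np.zeros((600,800,3),np.uint8)
o[:434]=0
a=cv2.resize(s['color'][185:365,160:520],(800,400),interpolation=2)[:, :]
b=cv2.resize(t['color'][170:330,150:500],(437,200),interpolation=2)
o[:400]=a;o[400:,:437]=b
o[400:,440:]=cv2.resize(t['color'][180:280,160:340],(360,200),interpolation=2)
cv2.imwrite('pics/g.png',o)"
```

```text
t 33.75 tcp [0.4983 0.4674 0.1863] yaw 3.83 open 0.0852 F [-0.1 -0.1  0.7] d [-1.969  0.6    1.496] turn -0.0015
```

View pics/g.png

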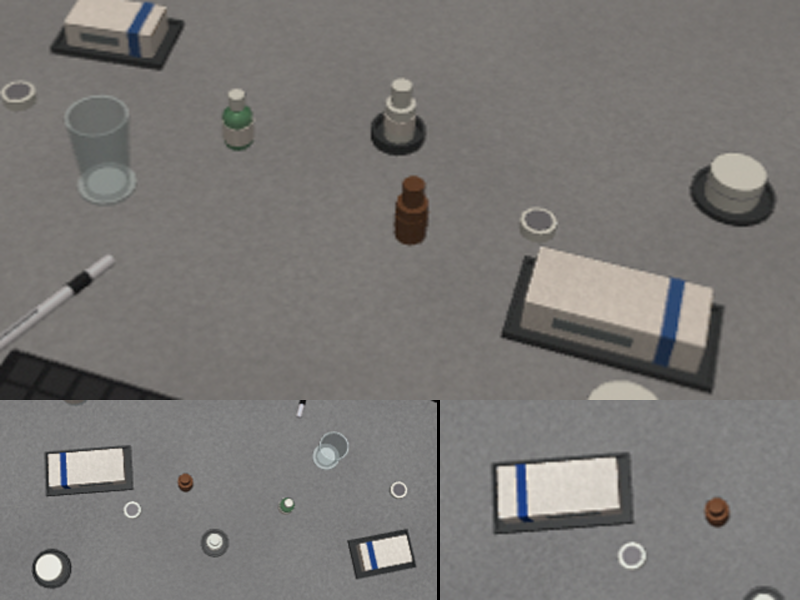

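All four articles stand flat in their trays: bottle (400,115), tub (735,180), small carton (115,25) and large carton (615,310). The beaker and the brown bottle are where they started.

```bash
python3 -c "
from cell import *
print(job_done())"
```

```text
the job is handed in; nothing more can be done
None
```

The pile is taken apart in the order asked: the bottle, tub, small carton and large carton each rest flat near the middle of their own trays. The gripper is clear, the beaker and brown bottle were not touched, and the job is handed in at about 34 s.

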